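Hold the tool chest's lid at the marked angle

TASK

First swing the bench lamp out to the left so that its head is wholly clear of the blue tool chest, then lift the chest's lid until it lines up with the red pointer on the angle gauge, and finish while still holding the lid there with the gripper's fingers, so that a lid stay can be fitted. Leave the red pointer as it is set, and do not disturb the tools and other things lying on the bench.

Things in the scene. Friction and masses are not known exactly. Their poses are not given: they have to be found in the camera images.
- chest: Blue steel tool chest, fixed to the bench: 220 mm deep (its x), 300 mm wide (its y), 110 mm high (118 mm to the lid's mid-plane). Origin under its centre; its -x side is the front (towards the robot), +y is its left end, +z up. An angle gauge (white quadrant frame, black ticks) is fixed to its right end, 164 to 190 mm to the -y side of its centre plane, from the lid's level up to 0.33 m above the bench.
- chest_lid (a joint): Lid angle, rad: 0 shut (level), grows as the front edge rises; limit 1.3. The lid is a blue plate 220 x 300 x 12 mm of about 0.6 kg (varies) on a free hinge along the chest's far (+x) top edge; it falls shut when let go (about 2 to 5 N at the handle carries it).
- lid_hinge (a point): Middle of the lid's hinge line, which runs along the chest's y; 110 mm towards chest +x from the chest's centre, 118 mm above the bench.
- lid_handle (a point): Middle of the lid's steel bar handle: round bar 12 mm thick, 120 mm between its two end legs, parallel to the hinge (chest y). With the lid shut it is 185 mm in front of the hinge (chest -x) and 48 mm above the hinge; 42 mm above the lid's outer face (36 mm free under the bar). Turns with the lid: x axis points from the front edge to the hinge, z out of the lid's outer face.
- lid_edge (a point): Front right corner of the lid, at its mid-thickness, 220 mm from the hinge line; a yellow strip marks the lid's right edge. Axes as lid_handle: its x points to the hinge line.
- gauge_pointer (a joint): Angle of the red pointer arm on the gauge, rad, measured like the lid angle about the same hinge line: 0 level, grows upward. Set differently each time (0.5 to 0.95); it is stiff and stays put. The lid must be brought to this angle.
- pointer_tip (a point): Red block at the tip of the pointer, 252 mm from the hinge line and 178 mm to the chest's -y side of its middle. Axes: x points to the hinge line, so its x axis is parallel to that of lid_edge when the lid is at the mark.
- lamp_knob (a point): Grip point, 282 mm above the bench, on the lamp's orange upright knob (22 mm across, 258 to 300 mm up) over its white round head (90 mm across, 203 to 240 mm up). Its x axis points along the level aluminium arm to the fixed post, 320 mm away, behind and left of the chest; z up. The arm swings freely about the post's vertical axis (0.7 N at the knob), 0.9 rad and more to the left, and stays where left.
- tape: Bystander, leave alone: brown ring, 90 mm across, 25 mm high, flat on the bench left of the chest.
- screwdriver: Bystander, leave alone: 180 mm long, red handle, lying in front of the chest (robot side); origin near its middle, x along the shaft.
- hammer: Bystander, leave alone: lying on the bench, about 250 mm long.
- glue: Bystander, leave alone: yellow upright bottle 56 mm across, 160 mm high.
- drill: Bystander, leave alone: orange and black cordless drill standing on its battery, about 190 mm high, 220 mm long along its x.
- offcut: Bystander, leave alone: plywood block 160 x 60 x 35 mm, long along its x.
- screw_bin: Bystander, leave alone: small red open bin 120 x 100 x 60 mm.

How it is judged:
By the outcome, as a careful person would: the job done as asked, in the order asked, and still so for the second after the job is handed in, while the arm keeps its last pose, push and grip.
It also fails if it takes over 53 s, if anything falls off the work surface, if the arm or the gripper's body presses on something with over 40 N, if the wrist force passes 120 N, or if a joint passes its speed limit or range.

ROBOT

A 6-joint arm with a two-finger parallel gripper is mounted at the origin on the work surface. World frame = base frame: x ahead of the robot, y to its left, z up, the work surface at z = 0. Lengths are in m, angles in degrees, forces in N, time in s.
With the tool pointing down it reaches from about 0.3 to 0.75 m from the base axis. Payload 8.5 kg.
Tool frame: the origin (TCP) lies at the very end of the fingers, on their centre line; the grasp point (between the pads) lies 19 mm behind it (env.pinch_z is the distance from the TCP to the grasp point, in m); z points along the fingers, y is the line along which they close (so a half turn about z gives the same grasp; the last joint's range is limited). The gripper opens to 85 mm and grips with 20 to 120 N. Pads are 22 mm wide; open, the fingers measure 114 mm over their backs; the gripper's body (76 mm by 85 mm) begins 54 mm behind the grasp point. The pads swing forward as they close: fully open they stand 13 mm farther back than shut.
Start: joints at [-77.137, 21.807, 74.336, -0, 83.858, -12.336], TCP at [0.234, -0.498, 0.192] pointing down, gripper open.
Joint ranges: [-178.18, 178.18], [-50.72, 133.34], [12.68, 142.11], [-81.47, 261.47], [9.98, 163.14], [-165.26, 165.26]. Speed limits (degrees/s): [136.94, 136.94, 180, 180, 180, 180].

INTERFACE

Orientations are given as a 3x3 rotation matrix whose columns are the frame's x, y, z axes.
In Python, from rig import env, viewer gives the robot as it stands.
- The arm moves only by the tool drive_tool, never from a script. Its argument "series" is a list of rows, each a list of 3 entries, a list of its own where there are three numbers: the shift along the tool's x, y, z in m, then the turn about the tool's z in degrees, then the finger opening in m, from 0 to 0.0854. A call has 1 to 20 rows; each row is the pose to reach, as a shift and turn from the pose commanded when the call began, along the tool's axes at that moment; what a row does not reach only later rows make up. A row lasts 1/10 s, in which the tool goes at most 50 mm and 8.59 degrees, less where a joint would pass 70% of its speed; a pose out of reach is approached as far as the arm can. A call with a gripper value outside its range is refused whole. The fingers move at their own pace and stop on an object; "newtons" is the grip in N (left out, the last holds). Time passes only in rows, so rows that repeat a pose let the fingers close. It gives the time, the measured TCP pose, the force, the opening and the grip force at its end, in the units of the state.
- env.observe(): the state, without advancing time (a new reading comes with each control period).
- viewer.get_image(name): name is "scene" or "top" or "wrist"; returns a dict with "img" (420x560x3 uint8, red, green, blue), "depth" (420x560 float32, m along the optical axis (not along the pixel's ray), 0 where there is no reading), "camera_matrix" (3x3 intrinsics, pixels), "rvec" (rotation vector, rad) and "tvec" (3), from world to camera coordinates, as OpenCV has them. Camera axes: x right, y down, z forward; pixel columns grow to the right and rows downward; lengths in m; the calibration is good to about 2 mm. A picture is of the moment at which its call begins.
- env.close_job(): hands the job in; it is judged then, once.
The state is a dict: "time_s": time; "q": joint angles; "qvel": joint speeds; "joint_efforts": joint torques, N m; "position": TCP position; "tool_rot": TCP orientation; "ft_force": force on the tool from outside, world axes, zero at the start; "wrist_torque": the same for the moment, N m; "grip_width": finger opening in m; "gripper_force": force on a finger pad.
Only numpy, scipy, OpenCV 4.12 (cv2) and the standard library are available. Lean on these libraries where they do the work, as an engineer would, in place of code of your own. Each camera call takes 0.05 s, during which the arm holds its last target. There are 200 camera calls.

## Working session

There is one attempt and no reset: what is moved stays moved. The work goes in short steps, Python scripts to look and compute and a tool call to move; the robot and the scene stay as the last step left them, time stands still between calls to the robot, and variables do not carry over. Pictures are saved under pics/ and viewed, at most 10 in all, crops included, and the job is handed in when it is done.

Besides the shell and the picture viewer there is one more tool, called after "Emit:" by a JSON object that holds its "api" and its "payload". drive_tool: Moves the arm, as the interface text tells. Its arguments: {"type":"object","properties":{"series":{"type":"array"},"newtons":{"type":"number"}},"required":["series"]}

```bash
ls; mkdir -p pics; cat > h.py <<'E'
import numpy as np, cv2
from rig import env, viewer
def shot(n, f=None):
    d=viewer.get_image(n)
    if f: cv2.imwrite('pics/'+f, d['img'][:,:,::-1])
    d['R']=cv2.Rodrigues(np.array(d['rvec'],float))[0]; d['t']=np.array(d['tvec'],float).reshape(3); d['K']=np.array(d['camera_matrix'])
    return d
def world(d,u,v,z=None):
    z=d['depth'][int(v),int(u)] if z is None else z
    return d['R'].T@(np.linalg.inv(d['K'])@np.array([u,v,1.])*z-d['t'])
def cloud(d):
    v,u=np.mgrid[0:420,0:560]; z=d['depth']
    p=np.stack([u,v,np.ones_like(u)],-1)@np.linalg.inv(d['K']).T*z[...,None]
    return (p-d['t'])@d['R'], z>0
E
python3 - <<'E'
from h import *
import pickle
S=shot('scene');T=shot('top')
pickle.dump((S,T),open('st.pkl','wb'))
cv2.imwrite('pics/a_scene.png',S['img'][:,:,::-1]);cv2.imwrite('pics/a_top.png',T['img'][:,:,::-1])
print(env.observe())
E
```

```text
pics
{'time_s': 0.1, 'q': array([-7.71373696e+01,  2.18374141e+01,  7.43773949e+01, -3.11621390e-04,
        8.38559618e+01, -1.23368456e+01]), 'qvel': array([-0.00608173, -0.11367562, -0.00171782, -0.06214596,  0.00585129,
        0.00254637]), 'joint_efforts': array([ 3.25983521e-03, -4.49225271e+01, -2.31655651e+01, -2.05056767e-04,
        3.62945881e-03, -2.59517783e-06]), 'position': array([ 0.23409582, -0.49737666,  0.19168863]), 'tool_rot': array([[ 9.04830734e-01,  4.25771376e-01, -2.80241523e-04],
       [ 4.25771390e-01, -9.04829971e-01,  1.20298526e-03],
       [ 2.58625762e-04, -1.20781686e-03, -9.99999237e-01]]), 'ft_force': array([-0.20589816, -0.90761091,  0.31438513]), 'wrist_torque': array([-0.01171716,  0.0106018 ,  0.02887859]), 'gripper_force': 0.0, 'grip_width': 0.08556425068564442}
```

View pics/a_scene.png

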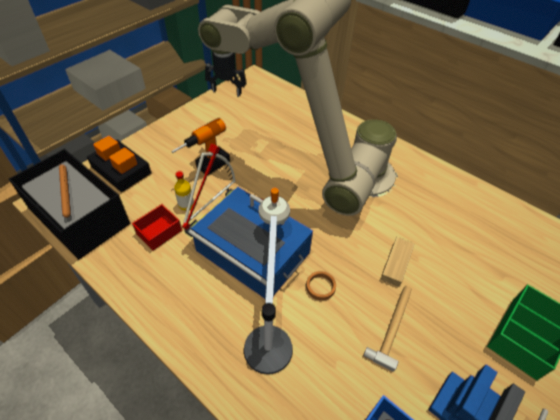

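View pics/a_top.png

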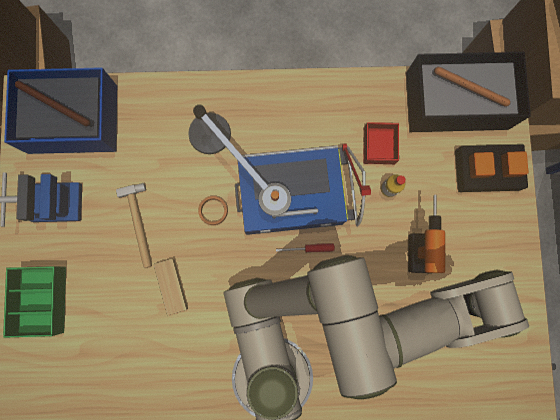

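The scene view shows the orange knob at about (275,193), the red pointer from (187,228) to (213,150), and the chest below the lamp head. In the top view the knob is at (275,196), the post at (200,112), the handle at about (300,211), and the pointer from (346,147) to (366,190). The drill, glue and bin lie to the right of the chest, the tape to its left and the screwdriver in front.

```bash
python3 - <<'E'
from h import *
import pickle
S,T=pickle.load(open('st.pkl','rb'))
np.set_printoptions(precision=4,suppress=True)
def reg(d,box,f):
    P,ok=cloud(d); hsv=cv2.cvtColor(d['img'],cv2.COLOR_RGB2HSV).astype(int)
    m=np.zeros(ok.shape,bool); u0,v0,u1,v1=box; m[v0:v1,u0:u1]=1
    m&=ok&f(hsv); v,u=np.nonzero(m); return P[m],np.c_[u,v]
ora=lambda h:(h[...,0]>5)&(h[...,0]<18)&(h[...,1]>180)
red=lambda h:((h[...,0]<5)|(h[...,0]>174))&(h[...,1]>170)&(h[...,2]>90)
blue=lambda h:(h[...,0]>100)&(h[...,0]<125)&(h[...,1]>120)
for n,d,b in(('S',S,(262,183,288,207)),('T',T,(262,185,288,210))):
    p,uv=reg(d,b,ora); print(n,'knob',len(p),np.median(p,0),p.min(0),p.max(0),uv.mean(0))
for n,d,b in(('S',S,(183,140,222,232)),('T',T,(338,138,375,200))):
    p,uv=reg(d,b,red); print(n,'ptr',len(p)); o=np.argsort(p[:,2]); q=p[o]; print(q[::max(1,len(q)//14)]); 
p,uv=reg(T,(236,140,350,240),blue); q=p[(p[:,2]>.105)&(p[:,2]<.14)]
print('lid',len(q),np.median(q[:,2])); r=cv2.minAreaRect(q[:,:2].astype(np.float32)); print(r); print(cv2.boxPoints(r))
P,ok=cloud(T)
m=np.zeros(ok.shape,bool);m[195:225,270:330]=1;m&=ok&(P[...,2]>.15)&(P[...,2]<.185)
v,u=np.nonzero(m);print('handle',len(v)); print(np.c_[u,v,P[m]][::max(1,len(v)//25)])
m=np.zeros(ok.shape,bool);m[95:130,180:230]=1;m&=ok&(P[...,2]>.1);print('post',np.median(P[m],0),P[m].max(0))
m=np.zeros(ok.shape,bool);m[178:216,255:296]=1;m&=ok&(P[...,2]>.225)&(P[...,2]<.25);print('head',P[m].min(0),P[m].max(0))
E
```

```text
S knob 94 [ 0.5174 -0.0168  0.2948] [ 0.5021 -0.0299  0.2641] [ 0.5245 -0.01    0.3058] [274.3617 193.6915]
T knob 3 [ 0.5139 -0.0303  0.3017] [ 0.511  -0.0303  0.3003] [ 0.5154 -0.0302  0.3076] [278. 195.]
S ptr 167
[[ 0.3793 -0.457   0.0492]
 [ 0.6824 -0.2277  0.13  ]
 [ 0.6664 -0.2312  0.1364]
 [ 0.6431 -0.2335  0.1659]
 [ 0.5948 -0.2371  0.2219]
 [ 0.572  -0.2394  0.2537]
 [ 0.5617 -0.2408  0.2617]
 [ 0.5569 -0.2402  0.2709]
 [ 0.5439 -0.2398  0.282 ]
 [ 0.5316 -0.2432  0.2913]
 [ 0.5263 -0.2475  0.3007]
 [ 0.5262 -0.2417  0.3119]
 [ 0.5262 -0.2498  0.3147]
 [ 0.52   -0.2559  0.3185]
 [ 0.519  -0.2439  0.3212]
 [ 0.5158 -0.2509  0.3263]]
T ptr 214
[[ 0.7002 -0.3403 -0.0012]
 [ 0.7027 -0.3332  0.003 ]
 [ 0.6727 -0.3344  0.0053]
 [ 0.7149 -0.3332  0.0063]
 [ 0.6914 -0.3413  0.008 ]
 [ 0.6848 -0.3343  0.0092]
 [ 0.6974 -0.3346  0.0112]
 [ 0.7227 -0.3387  0.0137]
 [ 0.6572 -0.317   0.0621]
 [ 0.6563 -0.313   0.0667]
 [ 0.649  -0.2348  0.1618]
 [ 0.5647 -0.2404  0.2665]
 [ 0.5083 -0.2506  0.3154]
 [ 0.5152 -0.2499  0.3211]
 [ 0.5199 -0.2444  0.3252]]
lid 3530 0.12577364041084532
((0.5
[... 939 characters left out ...]
 -0.0959   0.1673]
 [307.     212.       0.4824  -0.1126   0.1722]
 [313.     212.       0.4824  -0.1298   0.1683]
 [285.     213.       0.481   -0.0504   0.174 ]
 [291.     213.       0.4804  -0.0672   0.1756]
 [297.     213.       0.4803  -0.0843   0.1726]
 [303.     213.       0.4799  -0.1012   0.1719]
 [284.     214.       0.4789  -0.0476   0.1685]
 [290.     214.       0.4776  -0.0643   0.1764]
 [296.     214.       0.4776  -0.0814   0.1721]
 [280.     215.       0.477   -0.0363   0.1633]
 [286.     215.       0.4763  -0.0533   0.1652]
 [277.     216.       0.4738  -0.0277   0.1678]]
post [0.7534 0.173  0.2384] [0.7824 0.1965 0.2539]
head [ 0.4729 -0.064   0.2251] [0.5725 0.0304 0.25  ]
```

Emit:
{"api": "drive_tool", "payload": {"series": [[[0,0,-0.05],0,0.085],[[0,0,-0.1],0,0.085],[[0.03,-0.02,-0.15],-8,0.085],[[0.07,-0.048,-0.19],-16,0.085],[[0.11,-0.075,-0.21],-24,0.085],[[0.15,-0.102,-0.21],-32,0.085],[[0.19,-0.13,-0.21],-40,0.085],[[0.23,-0.157,-0.21],-48,0.085],[[0.27,-0.184,-0.21],-56,0.085],[[0.31,-0.211,-0.21],-63,0.085],[[0.35,-0.238,-0.21],-69.3,0.085],[[0.39,-0.266,-0.21],-69.3,0.085],[[0.425,-0.29,-0.21],-69.3,0.085],[[0.45,-0.307,-0.21],-69.3,0.085],[[0.46,-0.314,-0.21],-69.3,0.085],[[0.46,-0.314,-0.21],-69.3,0.085],[[0.46,-0.314,-0.21],-69.3,0.085]]}}

```text
time_s: 1.8
position: [0.5164, -0.0186, 0.4021]
tool_rot: [[-0.078, 0.997, -0.0], [0.997, 0.078, -0.0], [-0.0, -0.0, -1.0]]
ft_force: [-0.0, -0.4, -0.0]
grip_width: 0.0849
gripper_force: 0.0
```

```bash
python3 - <<'E'
from h import *
np.set_printoptions(precision=4,suppress=True)
o=env.observe(); print(o['time_s'],o['position'],o['tool_rot'],o['q'])
d=shot('wrist','b_wrist.png'); P,ok=cloud(d)
m=ok&(P[...,2]>.27)&(P[...,2]<.305); hsv=cv2.cvtColor(d['img'],cv2.COLOR_RGB2HSV); m&=(hsv[...,0]>4)&(hsv[...,0]<20)&(hsv[...,1]>150)
print('knob',m.sum(),np.median(P[m],0),P[m].min(0),P[m].max(0))
t=m&(P[...,2]>.295); print('top',t.sum(),P[t].mean(0),cv2.minEnclosingCircle(P[t][:,:2].astype(np.float32)))
E
```

```text
1.8 [ 0.5164 -0.0186  0.4021] [[-0.0777  0.997  -0.0004]
 [ 0.997   0.0777 -0.0003]
 [-0.0002 -0.0004 -1.    ]] [-15.193   15.238   50.4733  -0.0228 114.3064 -19.6592]
knob 511 [ 0.5139 -0.0154  0.2989] [ 0.5039 -0.2494  0.2701] [ 0.5548 -0.0071  0.3011]
top 369 [ 0.5136 -0.0218  0.2992] ((0.5220251083374023, -0.12530001997947693), 0.11858785897493362)
```

View pics/b_wrist.png

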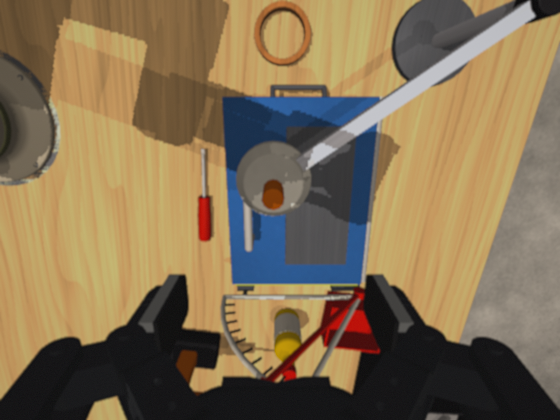

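The wrist view shows the knob at about (273,193), top centre near (0.514, -0.018), and the handle at (248,228) partly under the head. The fingers are well placed to straddle the knob.

Emit:
{"api": "drive_tool", "payload": {"series": [[[0,-0.002,0.03],0,0.085],[[0,-0.002,0.07],0,0.085],[[0,-0.002,0.105],0,0.085],[[0,-0.002,0.128],0,0.085],[[0,-0.002,0.138],0,0.085],[[0,-0.002,0.138],0,0.015],[[0,-0.002,0.138],0,0.015],[[0,-0.002,0.138],0,0.015],[[0,-0.002,0.138],0,0.015],[[0,-0.002,0.138],0,0.015],[[0,-0.002,0.138],0,0.015],[[0,-0.002,0.138],0,0.015]], "newtons": 20}}

```text
time_s: 3.05
position: [0.5147, -0.0178, 0.2643]
tool_rot: [[-0.078, 0.997, 0.0], [0.997, 0.078, -0.0], [-0.0, 0.0, -1.0]]
ft_force: [-0.5, 0.4, -0.2]
grip_width: 0.0152
gripper_force: 0.0
```

```bash
python3 - <<'E'
import numpy as np
np.set_printoptions(precision=3,suppress=True)
k=np.array([.514,-.018]);p=np.array([.7584,.1886]);M=np.array([[-.0777,.997],[.997,.0777]])
r=k-p;a=np.r_[np.linspace(0,52,16)]
for x in a:
    t=-np.radians(x);R=np.array([[np.cos(t),-np.sin(t)],[np.sin(t),np.cos(t)]]);print(x,M@(R@r-r))
E
```

```text
0.0 [0. 0.]
3.466666666666667 [ 0.016 -0.011]
6.933333333333334 [ 0.033 -0.021]
10.4 [ 0.05  -0.029]
13.866666666666667 [ 0.068 -0.037]
17.333333333333336 [ 0.086 -0.044]
20.8 [ 0.104 -0.049]
24.266666666666666 [ 0.123 -0.054]
27.733333333333334 [ 0.142 -0.057]
31.200000000000003 [ 0.162 -0.059]
34.66666666666667 [ 0.181 -0.06 ]
38.13333333333333 [ 0.2  -0.06]
41.6 [ 0.22  -0.059]
45.06666666666667 [ 0.239 -0.056]
48.53333333333333 [ 0.258 -0.052]
52.0 [ 0.277 -0.048]
```

The fingers closed to 15 mm with no force, so the knob may have been missed. I'll look.

```bash
python3 - <<'E'
from h import *
np.set_printoptions(precision=4,suppress=True)
a=shot('wrist')['img'];b=shot('scene')
print(env.observe()['gripper_force'],env.observe()['grip_width'])
c=cv2.resize(b['img'][140:260,195:355],(560,420))
cv2.imwrite('pics/c.png',cv2.resize(np.hstack([a,c]),(800,300))[:,:,::-1])
E
```

```text
0.0 0.01519239729216362
```

View pics/c.png

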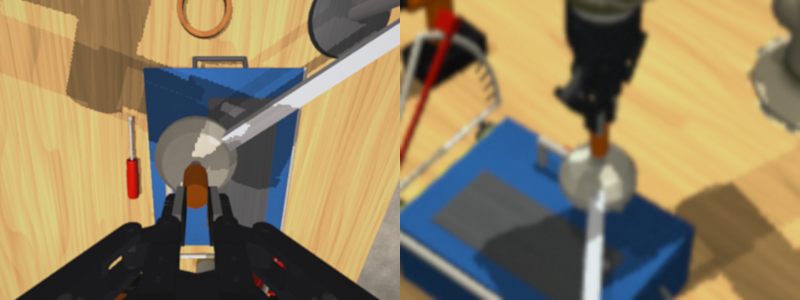

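The wrist half (left) shows the knob at (195,185), just on the +y side of the closed pads rather than between them. I'll measure where it is now.

```bash
python3 - <<'E'
from h import *
np.set_printoptions(precision=4,suppress=True)
uvs={}
for n,b in (('wrist',(240,200,310,310)),('scene',(262,170,292,210))):
    d=shot(n);P,ok=cloud(d);h=cv2.cvtColor(d['img'],cv2.COLOR_RGB2HSV)
    m=np.zeros(ok.shape,bool);m[b[1]:b[3],b[0]:b[2]]=1
    m&=(h[...,0]>3)&(h[...,0]<20)&(h[...,1]>150);v,u=np.nonzero(m);print(n,m.sum(),u.min(),u.max(),v.min(),v.max())
    p=P[m&ok];print(np.percentile(p,[2,25,50,75,98],axis=0))
    print('cam',-d['R'].T@d['t'])
    # where would TCP / expected knob axis points project
    for w in ([.5147,-.0178,.3],[.5147,-.0178,.264],[.5147,-.0178,.258]):
        q=d['R']@np.array(w)+d['t'];q=d['K']@q;print(w,q[:2]/q[2])
    if n=='wrist':
        m=ok&(P[...,2]>.228)&(P[...,2]<.25)&(h[...,1]<80);m[:, :215]=0;m[:,340:]=0;m[300:]=0;m[:150]=0
        q=P[m];print('headtop',len(q),np.percentile(q,[1,50,99],axis=0))
E
```

```text
wrist 1754 257 291 230 291
[[ 0.5045 -0.026   0.2639]
 [ 0.5095 -0.0169  0.2836]
 [ 0.5135 -0.011   0.2985]
 [ 0.5175 -0.0085  0.2996]
 [ 0.5218 -0.0073  0.305 ]]
cam [0.5077 0.0682 0.4456]
[0.5147, -0.0178, 0.3] [275.7686 275.3745]
[0.5147, -0.0178, 0.264] [275.7042 246.1719]
[0.5147, -0.0178, 0.258] [275.6956 242.2442]
headtop 7598 [[ 0.4752 -0.0417  0.2285]
 [ 0.5148 -0.0042  0.2391]
 [ 0.5549  0.022   0.2411]]
scene 69 271 278 189 202
[[ 0.5063 -0.0245  0.2626]
 [ 0.5142 -0.0179  0.2735]
 [ 0.5193 -0.0139  0.2836]
 [ 0.5217 -0.0113  0.2933]
 [ 0.5243 -0.01    0.3036]]
cam [1.0875 0.4687 1.1135]
[0.5147, -0.0178, 0.3] [274.7314 191.0467]
[0.5147, -0.0178, 0.264] [274.5063 199.897 ]
[0.5147, -0.0178, 0.258] [274.4698 201.3305]
```

```bash
python3 - <<'E'
from h import *
np.set_printoptions(precision=3,suppress=True)
d=shot('wrist','d.png');P,ok=cloud(d)
for v in range(255,345,10):
    print(v,[ (u,*np.round(P[v,u],3)) if ok[v,u] else (u,) for u in (240,250,258,275,296,304,312)])
cv2.imwrite('pics/d_crop.png',cv2.resize(d['img'][200:360,190:370],(720,600),interpolation=cv2.INTER_NEAREST)[:,:,::-1])
E
```

```text
255 [(240, np.float64(0.49), np.float64(-0.039), np.float64(0.239)), (250, np.float64(0.497), np.float64(-0.038), np.float64(0.24)), (258, np.float64(0.504), np.float64(-0.013), np.float64(0.288)), (275, np.float64(0.513), np.float64(-0.008), np.float64(0.296)), (296, np.float64(0.531), np.float64(-0.036), np.float64(0.239)), (304, np.float64(0.537), np.float64(-0.035), np.float64(0.24)), (312, np.float64(0.543), np.float64(-0.034), np.float64(0.24))]
265 [(240, np.float64(0.485), np.float64(-0.085), np.float64(0.171)), (250, np.float64(0.501), np.float64(-0.006), np.float64(0.313)), (258, np.float64(0.505), np.float64(-0.006), np.float64(0.311)), (275, np.float64(0.514), np.float64(-0.012), np.float64(0.3)), (296, np.float64(0.523), np.float64(-0.004), np.float64(0.312)), (304, np.float64(0.527), np.float64(-0.004), np.float64(0.312)), (312, np.float64(0.564), np.float64(-0.104), np.float64(0.126))]
275 [(240, np.float64(0.497), np.float64(-0.011), np.float64(0.314)), (250, np.float64(0.502), np.float64(-0.006), np.float64(0.322)), (258, np.float64(0.506), np.float64(-0.006), np.flo
[... 2316 characters left out ...]
(0.528), np.float64(-0.193), np.float64(0.123)), (296, np.float64(0.523), np.float64(-0.017), np.float64(0.34)), (304, np.float64(0.523), np.float64(-0.003), np.float64(0.357)), (312, np.float64(0.526), np.float64(-0.004), np.float64(0.356))]
335 [(240, np.float64(0.502), np.float64(-0.004), np.float64(0.362)), (250, np.float64(0.505), np.float64(-0.015), np.float64(0.35)), (258, np.float64(0.508), np.float64(-0.025), np.float64(0.337)), (275, np.float64(0.529), np.float64(-0.207), np.float64(0.125)), (296, np.float64(0.523), np.float64(-0.021), np.float64(0.34)), (304, np.float64(0.523), np.float64(-0.004), np.float64(0.361)), (312, np.float64(0.526), np.float64(-0.003), np.float64(0.361))]
```

View pics/d_crop.png

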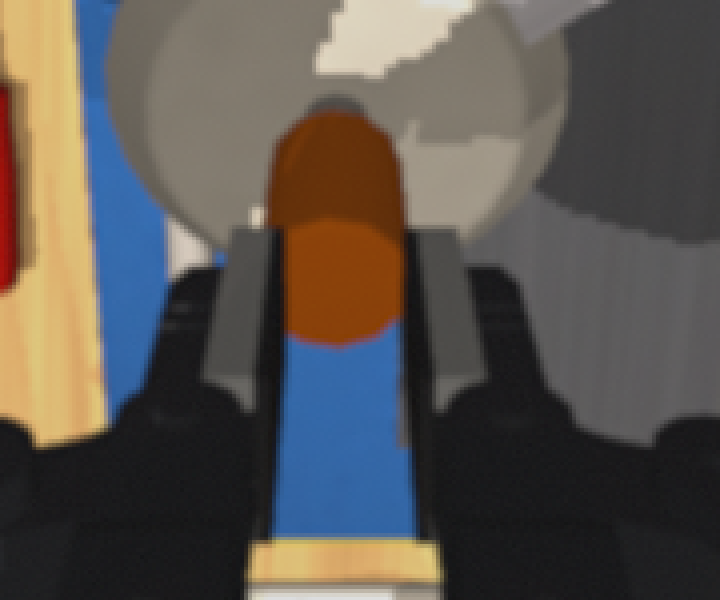

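The crop shows the finger ends above the knob top: tips near z = 0.307 by depth, while the reported TCP z is 0.264. I'll check this independently with the scene camera.

```bash
python3 - <<'E'
from h import *
np.set_printoptions(precision=3,suppress=True)
print(env.pinch_z)
for n in('scene','top'):
    d=shot(n);P,ok=cloud(d);h=cv2.cvtColor(d['img'],cv2.COLOR_RGB2HSV)
    m=ok&(abs(P[...,0]-.515)<.06)&(abs(P[...,1]+.018)<.035)&(P[...,2]>.255)&(P[...,2]<.45)
    q=P[m];print(n,len(q))
    if n=='scene':
        for v in range(165,206,2):
            r=[(u,*np.round(P[v,u],3).tolist(),d['img'][v,u].tolist()) for u in (267,271,275,279,283) if m[v,u]]
            print(v,r)
E
```

```text
0.0187
scene 828
165 [(267, 0.551, -0.013, 0.425, [22, 22, 23]), (271, 0.545, -0.006, 0.425, [17, 20, 22]), (275, 0.53, -0.006, 0.415, [19, 19, 20]), (279, 0.513, -0.008, 0.402, [18, 19, 20]), (283, 0.505, -0.001, 0.4, [19, 19, 22])]
167 [(267, 0.55, -0.015, 0.416, [40, 41, 40]), (271, 0.547, -0.004, 0.421, [19, 21, 21]), (275, 0.531, -0.005, 0.409, [22, 23, 24]), (279, 0.523, 0.001, 0.408, [18, 19, 20]), (283, 0.503, -0.002, 0.392, [20, 21, 21])]
169 [(267, 0.554, -0.011, 0.416, [42, 43, 43]), (271, 0.546, -0.005, 0.414, [18, 19, 19]), (275, 0.534, -0.003, 0.406, [19, 21, 21]), (279, 0.522, 0.001, 0.4, [17, 19, 19]), (283, 0.503, -0.002, 0.385, [18, 21, 20])]
171 [(267, 0.555, -0.01, 0.41, [35, 36, 35]), (271, 0.547, -0.004, 0.408, [18, 18, 20]), (275, 0.53, -0.005, 0.395, [17, 19, 20]), (279, 0.505, -0.013, 0.372, [19, 20, 20]), (283, 0.502, -0.003, 0.376, [19, 20, 20])]
173 [(267, 0.552, -0.012, 0.4, [31, 32, 32]), (271, 0.543, -0.007, 0.396, [16, 18, 18]), (275, 0.531, -0.004, 0.389, [20, 23, 23]), (279, 0.498, -0.019, 0.355, [21, 22, 23]), (283, 0.496, -0.007, 0.362, [74, 59, 36
[... 1241 characters left out ...]
271, 0.535, -0.013, 0.328, [17, 19, 20]), (275, 0.526, -0.008, 0.324, [72, 73, 67]), (279, 0.506, -0.01, 0.307, [139, 113, 67])]
191 [(271, 0.536, -0.013, 0.321, [34, 29, 23]), (275, 0.526, -0.007, 0.317, [71, 70, 65])]
193 [(271, 0.521, -0.025, 0.292, [106, 72, 37]), (275, 0.528, -0.005, 0.312, [92, 71, 57])]
195 [(271, 0.522, -0.025, 0.285, [128, 83, 39]), (275, 0.52, -0.012, 0.293, [116, 56, 11])]
197 [(271, 0.524, -0.022, 0.28, [115, 71, 40]), (275, 0.521, -0.011, 0.286, [117, 53, 0])]
199 [(271, 0.522, -0.024, 0.269, [128, 93, 68]), (275, 0.52, -0.012, 0.276, [118, 54, 0])]
201 [(271, 0.524, -0.023, 0.263, [137, 114, 91]), (275, 0.519, -0.012, 0.268, [116, 55, 5])]
203 []
205 []
top 152
```

Both cameras agree: the real finger ends are about 43 mm above the reported TCP. I'll correct by opening, lowering 40 mm and gripping.

Emit:
{"api": "drive_tool", "payload": {"series": [[[0,0,0],0,0.06],[[0,0,0],0,0.06],[[0,0,0],0,0.06],[[0,0,0.01],0,0.06],[[0,0,0.02],0,0.06],[[0,0,0.03],0,0.06],[[0,0,0.038],0,0.06],[[0,0,0.038],0,0.01],[[0,0,0.038],0,0.01],[[0,0,0.038],0,0.01],[[0,0,0.038],0,0.01],[[0,0,0.038],0,0.01],[[0,0,0.038],0,0.01]], "newtons": 25}}

```text
time_s: 4.7
position: [0.5138, -0.0187, 0.2267]
tool_rot: [[-0.078, 0.997, -0.002], [0.997, 0.078, -0.002], [-0.002, -0.002, -1.0]]
ft_force: [-6.3, -5.0, 1.9]
grip_width: 0.0214
gripper_force: 26.5
```

Emit:
{"api": "drive_tool", "payload": {"series": [[[0.006,-0.004,0],0,0.01],[[0.016,-0.011,0],0,0.01],[[0.033,-0.021,0],0,0.01],[[0.05,-0.029,0],0,0.01],[[0.068,-0.037,0],0,0.01],[[0.086,-0.044,0],0,0.01],[[0.104,-0.049,0],0,0.01],[[0.123,-0.054,0],0,0.01],[[0.142,-0.057,0],0,0.01],[[0.162,-0.059,0],0,0.01],[[0.181,-0.06,0],0,0.01],[[0.2,-0.06,0],0,0.01],[[0.22,-0.059,0],0,0.01],[[0.239,-0.056,0],0,0.01],[[0.258,-0.052,0],0,0.01],[[0.27,-0.05,0],0,0.01],[[0.277,-0.048,0],0,0.01],[[0.277,-0.048,0],0,0.01],[[0.277,-0.048,0],0,0.01]]}}

```text
time_s: 6.6
position: [0.4519, 0.2538, 0.2267]
tool_rot: [[-0.076, 0.997, 0.016], [0.997, 0.076, -0.002], [-0.003, 0.015, -1.0]]
ft_force: [35.8, -8.2, -10.0]
grip_width: 0.0213
gripper_force: 30.0
```

Knob moved, with some radial strain. I'll relax towards +x, then open and rise.

Emit:
{"api": "drive_tool", "payload": {"series": [[[0,0.004,0],0,0.01],[[0,0.009,0],0,0.01],[[0,0.009,0],0,0.01]]}}

```text
time_s: 6.9
position: [0.4518, 0.2566, 0.2265]
tool_rot: [[-0.08, 0.997, -0.004], [0.997, 0.08, 0.001], [0.002, -0.003, -1.0]]
ft_force: [-7.7, 2.0, 4.0]
grip_width: 0.0211
gripper_force: 27.4
```

Emit:
{"api": "drive_tool", "payload": {"series": [[[0,0,0],0,0.06],[[0,0,0],0,0.06],[[0,0,0],0,0.06],[[0,0,-0.02],0,0.06],[[0,0,-0.06],0,0.06],[[0,0,-0.1],0,0.06],[[0,0,-0.13],0,0.06],[[-0.04,0,-0.13],0,0.06],[[-0.08,0,-0.13],0,0.06],[[-0.12,0,-0.13],0,0.06],[[-0.16,0,-0.13],0,0.06],[[-0.2,0.001,-0.13],0,0.06],[[-0.24,0.002,-0.13],0,0.06],[[-0.28,0.003,-0.13],0,0.06],[[-0.315,0.004,-0.13],0,0.06],[[-0.336,0.004,-0.13],0,0.06],[[-0.336,0.004,-0.13],0,0.06],[[-0.336,0.004,-0.13],0,0.06]]}}

```text
time_s: 8.7
position: [0.4844, -0.0792, 0.3562]
tool_rot: [[-0.078, 0.997, -0.0], [0.997, 0.078, 0.0], [0.0, 0.0, -1.0]]
ft_force: [-1.5, 1.4, 0.2]
grip_width: 0.0604
gripper_force: 0.0
```

```bash
cat > m.py <<'E'
from h import *
np.set_printoptions(precision=4,suppress=True)
from scipy.optimize import least_squares
def red(d,box):
    P,ok=cloud(d);h=cv2.cvtColor(d['img'],cv2.COLOR_RGB2HSV).astype(int)
    u0,v0,u1,v1=box;m=np.zeros(ok.shape,bool);m[v0:v1,u0:u1]=1
    m&=ok&((h[...,0]<5)|(h[...,0]>174))&(h[...,1]>170)&(h[...,2]>70)
    return P,m
E
python3 - <<'E'
from m import *
d=shot('wrist','e.png');P,ok=cloud(d);h=cv2.cvtColor(d['img'],cv2.COLOR_RGB2HSV)
C=-d['R'].T@d['t'];print('cam',C)
near=(P[...,0]>.44)&(P[...,0]<.53)&(P[...,1]>-.17)&(P[...,1]<.03)
m=ok&near&(P[...,2]>.155)&(P[...,2]<.185);q=P[m];print('handle',len(q),np.percentile(q,[2,50,98],axis=0))
(cx,cy),(w,hh),a=cv2.minAreaRect(q[:,:2].astype(np.float32));print(cx,cy,w,hh,a)
m=ok&(h[...,0]>100)&(h[...,0]<125)&(h[...,1]>120)&(P[...,2]>.115)&(P[...,2]<.135)&(P[...,0]>.4)&(P[...,0]<.72)
r=cv2.minAreaRect(P[m][:,:2].astype(np.float32));print(r,np.median(P[m][:,2]))
S=shot('scene');T=shot('top')
for d,b in((S,(183,140,222,232)),(T,(338,138,375,200))):
    P,m=red(d,b); m&=(P[...,2]>.12)&(abs(P[...,1]+.245)<.03); q=P[m]
    c=np.array([.997,.078]);s=(q[:,:2]-[.6667,-.0644])@c; z=q[:,2]-.118
    print(len(q),np.degrees(np.median(np.arctan2(z,-s)[np.hypot(s,z)>.1])))
    k=np.hypot(s,z)>.22;print('tip',q[k].mean(0),k.sum(),np.hypot(s,z).max()); print('line',np.degrees(np.arctan(-np.polyfit(s,z,1)[0])),np.polyfit(s,z,1))
cv2.imwrite('pics/e2.png',cv2.resize(np.hstack([d0['img'] for d0 in (T,S)]),(800,300))[:,:,::-1])
E
```

```text
cam [0.4774 0.0068 0.5376]
handle 1053 [[ 0.4718 -0.1349  0.1666]
 [ 0.48   -0.0701  0.1705]
 [ 0.4889 -0.0122  0.1725]]
0.4806026816368103 -0.07471475750207901 0.011511306278407574 0.13043992221355438 4.036965370178223
((0.5549156665802002, -0.0688273012638092), (0.21708913147449493, 0.29767587780952454), 4.4608049392700195) 0.12354474260386031
185 50.80603037622145
tip [ 0.5233 -0.2473  0.3107] 80 0.26642375576625127
line 49.44297999045258 [-1.1685  0.007 ]
72 50.93872062364842
tip [ 0.5133 -0.2554  0.3205] 41 0.2681561001547918
line 48.43185346792886 [-1.1276  0.0136]
```

View pics/e.png

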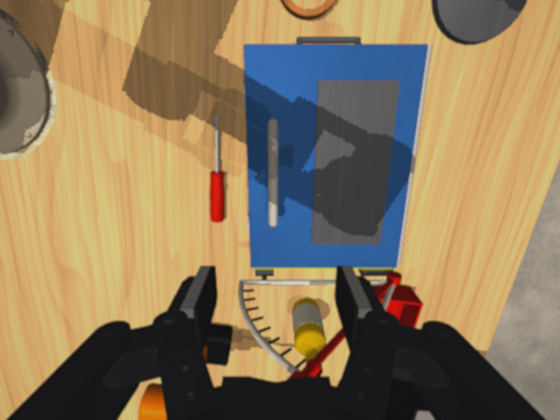

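View pics/e2.png

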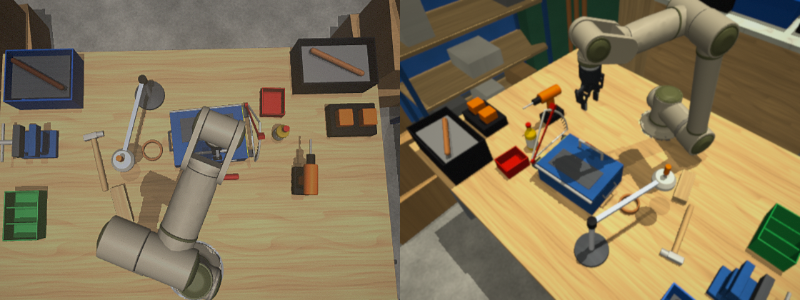

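The wrist view shows the handle bar from (272,120) to (273,225). The scene and top views show the lamp swung well left of the chest, and nothing else has moved. The pointer is near 50.5°. Next I'll lower onto the handle bar and grip it.

Emit:
{"api": "drive_tool", "payload": {"series": [[[0.004,-0.003,0.04],0,0.06],[[0.004,-0.003,0.09],0,0.06],[[0.004,-0.003,0.14],0,0.06],[[0.004,-0.003,0.18],0,0.06],[[0.004,-0.003,0.21],0,0.06],[[0.004,-0.003,0.23],0,0.06],[[0.004,-0.003,0.243],0,0.06],[[0.004,-0.003,0.248],0,0.06],[[0.004,-0.003,0.248],0,0.004],[[0.004,-0.003,0.248],0,0.004],[[0.004,-0.003,0.248],0,0.004],[[0.004,-0.003,0.248],0,0.004],[[0.004,-0.003,0.248],0,0.004],[[0.004,-0.003,0.248],0,0.004],[[0.004,-0.003,0.248],0,0.004],[[0.004,-0.003,0.248],0,0.004]], "newtons": 35}}

```text
time_s: 10.45
position: [0.4804, -0.0757, 0.109]
tool_rot: [[-0.079, 0.997, -0.001], [0.997, 0.079, -0.001], [-0.0, -0.001, -1.0]]
ft_force: [-5.7, -0.6, 6.0]
grip_width: 0.0105
gripper_force: 34.3
```

```bash
python3 - <<'E'
import numpy as np
np.set_printoptions(precision=4,suppress=True)
M=lambda t:np.array([-.185*np.cos(t)+.048*np.sin(t),.185*np.sin(t)+.048*np.cos(t)])
for a in np.r_[0:50:3.5,50.5,51]:
    d=M(np.radians(a))-M(0); print(a,'tool y',round(d[0],4),'z',round(-d[1],4))
E
```

```text
0.0 tool y 0.0 z -0.0
3.5 tool y 0.0033 z -0.0112
7.0 tool y 0.0072 z -0.0222
10.5 tool y 0.0118 z -0.0329
14.0 tool y 0.0171 z -0.0433
17.5 tool y 0.023 z -0.0534
21.0 tool y 0.0295 z -0.0631
24.5 tool y 0.0366 z -0.0724
28.0 tool y 0.0442 z -0.0812
31.5 tool y 0.0523 z -0.0896
35.0 tool y 0.061 z -0.0974
38.5 tool y 0.0701 z -0.1047
42.0 tool y 0.0796 z -0.1115
45.5 tool y 0.0896 z -0.1176
49.0 tool y 0.0999 z -0.1231
50.5 tool y 0.1044 z -0.1253
51.0 tool y 0.1059 z -0.126
```

Emit:
{"api": "drive_tool", "payload": {"series": [[[0,0.0016,-0.006],0,0.004],[[0,0.0033,-0.011],0,0.004],[[0,0.0072,-0.022],0,0.004],[[0,0.0118,-0.033],0,0.004],[[0,0.0171,-0.0433],0,0.004],[[0,0.023,-0.0534],0,0.004],[[0,0.0295,-0.063],0,0.004],[[0,0.0366,-0.0724],0,0.004],[[0,0.0442,-0.0812],0,0.004],[[0,0.0523,-0.0896],0,0.004],[[0,0.061,-0.0974],0,0.004],[[0,0.07,-0.1047],0,0.004],[[0,0.0796,-0.1115],0,0.004],[[0,0.0846,-0.1145],0,0.004],[[0,0.0896,-0.1176],0,0.004],[[0,0.0896,-0.1176],0,0.004],[[0,0.0896,-0.1176],0,0.004]]}}

```text
time_s: 12.15
position: [0.5695, -0.0688, 0.229]
tool_rot: [[-0.078, 0.997, 0.001], [0.997, 0.078, -0.002], [-0.002, 0.001, -1.0]]
ft_force: [-12.9, 0.1, 14.9]
grip_width: 0.0105
gripper_force: 36.4
```

```bash
cat > ang.py <<'E'
from m import *
import sys
tag=sys.argv[1]
S=shot('scene');T=shot('top');W=shot('wrist')
cx=np.array([.997,.078]);H=np.array([.666,-.062]);cy=np.array([-.078,.997])
def sz(q): return (q[:,:2]-H)@cx,(q[:,:2]-H)@cy,q[:,2]-.118
for n,d in(('S',S),('T',T),('W',W)):
    P,ok=cloud(d);h=cv2.cvtColor(d['img'],cv2.COLOR_RGB2HSV).astype(int)
    s,y,z=sz(P.reshape(-1,3));sh=ok.shape;s,y,z=s.reshape(sh),y.reshape(sh),z.reshape(sh)
    blue=ok&(h[...,0]>100)&(h[...,0]<125)&(h[...,1]>100)&(s<-.02)&(s>-.24)&(abs(y)<.16)&(z>.03)
    rd=ok&((h[...,0]<5)|(h[...,0]>174))&(h[...,1]>150)&(h[...,2]>60)&(s<-.03)&(y<-.15)&(y>-.21)&(z>.03)
    yel=ok&(h[...,0]>20)&(h[...,0]<35)&(h[...,1]>120)&(s<-.03)&(y<-.12)&(y>-.165)&(z>.03)
    for nm,m in(('blue',blue),('red',rd),('yel',yel)):
        if m.sum()>8:
            x,Y=s[m],z[m]; k=cv2.fitLine(np.c_[x,Y].astype(np.float32),cv2.DIST_HUBER,0,.01,.01).ravel()
            print(n,nm,m.sum(),'dir %.2f'%np.degrees(np.arctan(-k[1]/k[0])),'polar %.2f'%np.degrees(np.median(np.arctan2(Y,-x)[np.hypot(x,Y)>.1])),'off %.4f'%(k[0]*(-k[3])-k[1]*(-k[2])),'rmax %.3f'%np.hypot(x,Y).max(),'y %.3f'%np.median(y[m]))
c=S['img'][130:270,160:330]
cv2.imwrite(f'pics/ang_{tag}.png',cv2.resize(c,(800,600),interpolation=cv2.INTER_CUBIC)[:,:,::-1])
o=env.observe();print(o['time_s'],o['position'],o['ft_force'],o['grip_width'],o['gripper_force'])
E
python3 ang.py 1
```

```text
S blue 3218 dir 45.87 polar 47.32 off -0.0043 rmax 0.293 y 0.047
S red 161 dir 50.79 polar 50.82 off 0.0003 rmax 0.265 y -0.170
S yel 20 dir 44.73 polar 46.53 off -0.0047 rmax 0.217 y -0.154
T blue 516 dir 43.65 polar 47.85 off -0.0129 rmax 0.229 y -0.090
T red 125 dir 50.10 polar 51.77 off -0.0059 rmax 0.269 y -0.173
T yel 38 dir 45.81 polar 47.52 off -0.0049 rmax 0.215 y -0.154
W blue 46150 dir 45.34 polar 46.82 off -0.0048 rmax 0.264 y 0.086
12.3 [ 0.5694 -0.0688  0.229 ] [-13.4067  -0.1213  15.622 ] 0.010646703914436149 36.34402513504028
```

View pics/ang_1.png

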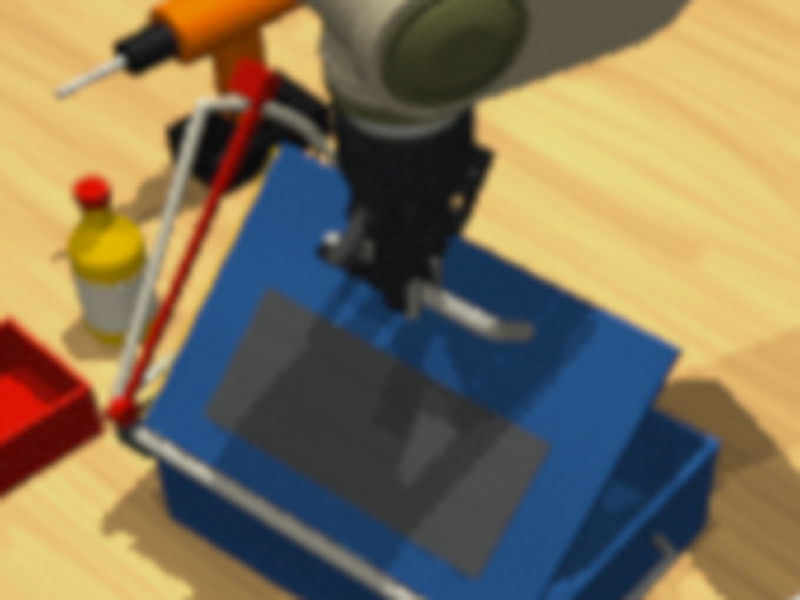

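The view shows the lid held by the handle bar with its edge just below the red pointer: lid about 45.5°, pointer about 50.7°. I'll raise the final 5° and ease the radial strain.

Emit:
{"api": "drive_tool", "payload": {"series": [[[0,0.003,-0.002],0,0.004],[[0,0.006,-0.004],0,0.004],[[0,0.009,-0.007],0,0.004],[[0,0.012,-0.009],0,0.004],[[0,0.014,-0.0105],0,0.004],[[0,0.014,-0.0105],0,0.004],[[0,0.014,-0.0105],0,0.004],[[0,0.014,-0.0105],0,0.004]]}}

```text
time_s: 13.1
position: [0.5842, -0.0676, 0.2368]
tool_rot: [[-0.078, 0.997, 0.0], [0.997, 0.078, -0.0], [-0.0, -0.0, -1.0]]
ft_force: [-5.0, -1.8, 2.8]
grip_width: 0.0105
gripper_force: 35.3
```

```bash
python3 ang.py 2; python3 - <<'E'
from m import *
# 2D model fit in scene image: hinge-line-based edge at y offset, angle free
d=shot('scene');h=cv2.cvtColor(d['img'],cv2.COLOR_RGB2HSV).astype(int);P,ok=cloud(d)
cx=np.array([.997,.078,0]);cy=np.array([-.078,.997,0]);cz=np.array([0,0,1.])
H=np.array([.666,-.062,.118])
def pr(w): q=(d['R']@w.T).T+d['t'];q=q@d['K'].T;return q[:,:2]/q[:,2:]
def pt(a,r,y,n): return H+np.outer(r,-np.cos(a)*cx+np.sin(a)*cz)+y*cy+n*(np.sin(a)*cx+np.cos(a)*cz)
# pointer: red pixels centroid rows
m=((h[...,0]<6)|(h[...,0]>173))&(h[...,1]>150)&(h[...,2]>60);m[:148]=0;m[230:]=0;m[:,:183]=0;m[:,225:]=0
rows=range(166,215);pu=[(np.nonzero(m[v])[0].mean(),v) for v in rows if 1<m[v].sum()<10]
pu=np.array(pu)
def perp(a,y,n,q):
    A,B=pr(pt(a,[.03,.25],y,n));t=(B-A)/np.linalg.norm(B-A);return np.median((q-A)@[t[1],-t[0]])
from scipy.optimize import brentq
for y in(-.170,-.172,-.178): print('pointer',y,len(pu),np.degrees(brentq(lambda a:perp(a,y,0,pu),.6,1.1)))
# lid edge: leftmost blue pixel per row (top-right edge of outer face y=-.15,n=.006), yellow included
b=(h[...,0]>100)&(h[...,0]<125)&(h[...,1]>110)
e=[]
for v in range(176,212):
    u=[x for x in np.nonzero(b[v])[0] if x>195 and b[v,x:x+4].all()]
    if u: e.append((u[0]-.5,v))
e=np.array(e);print(e[::6].tolist())
for y in(-.150,-.147):
  for H0 in(.118,):
    print('lid',y,np.degrees(brentq(lambda a:perp(a,y,.006,e),.6,1.1)))
E
```

```text
S blue 3133 dir 50.35 polar 52.24 off -0.0056 rmax 0.301 y 0.051
S red 162 dir 50.90 polar 50.93 off -0.0012 rmax 0.265 y -0.170
S yel 18 dir 51.05 polar 51.64 off -0.0017 rmax 0.206 y -0.154
T blue 288 dir 48.14 polar 52.02 off -0.0141 rmax 0.226 y -0.084
T red 121 dir 49.76 polar 51.76 off -0.0071 rmax 0.269 y -0.173
T yel 26 dir 50.21 polar 52.58 off -0.0062 rmax 0.217 y -0.153
W blue 46424 dir 50.36 polar 51.86 off -0.0048 rmax 0.266 y 0.084
13.25 [ 0.5842 -0.0676  0.2368] [-5.114  -0.6107  3.851 ] 0.01036598676768037 35.25339424610138
pointer -0.17 15 50.936740565038434
pointer -0.172 15 49.912056552109114
pointer -0.178 15 46.83158850264306
[[211.5, 176.0], [209.5, 182.0], [206.5, 188.0], [204.5, 194.0], [201.5, 200.0], [199.5, 206.0]]
lid -0.15 47.55593085053308
lid -0.147 49.677531937937594
```

View pics/ang_2.png

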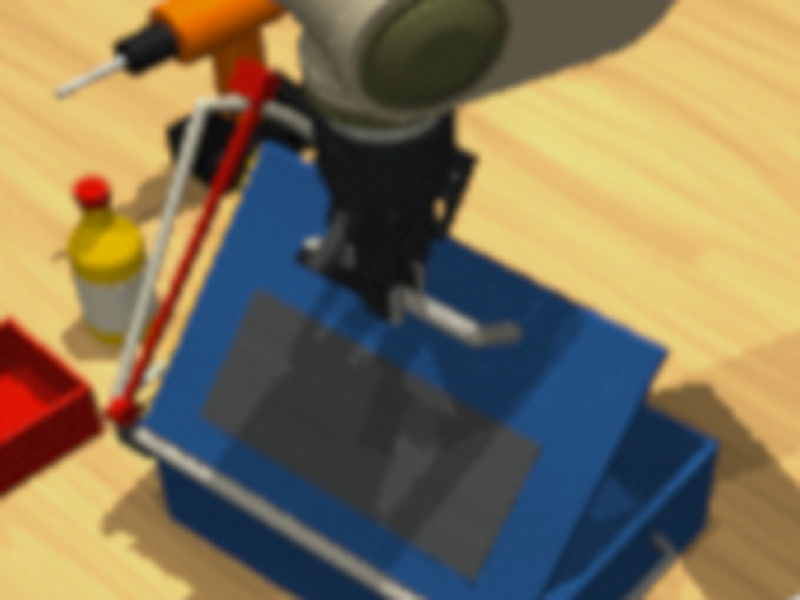

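The view shows the lid's right edge now running parallel to the red pointer. I'll average several frames to refine the remaining difference.

```bash
python3 - <<'E'
from m import *
cx=np.array([.997,.078]);H=np.array([.666,-.062]);cy=np.array([-.078,.997])
R=[];L=[];Y=[]
for i in range(12):
    d=shot('scene');P,ok=cloud(d);h=cv2.cvtColor(d['img'],cv2.COLOR_RGB2HSV).astype(int)
    s=(P[...,:2]-H)@cx;y=(P[...,:2]-H)@cy;z=P[...,2]-.118
    g=ok&(s<-.015)&(z>.02)
    rd=g&((h[...,0]<5)|(h[...,0]>174))&(h[...,1]>150)&(h[...,2]>60)&(y<-.15)&(y>-.2)
    bl=g&(h[...,0]>100)&(h[...,0]<125)&(h[...,1]>100)&(s>-.2)&(abs(y)<.15)&(abs(z-1.2*-s)<.04)
    ye=g&(h[...,0]>20)&(h[...,0]<35)&(h[...,1]>120)&(y<-.13)&(y>-.165)&(abs(z-1.2*-s)<.05)
    for A,m in((R,rd),(L,bl),(Y,ye)): A.append(np.c_[s[m],z[m],y[m]])
def ln(q):
    k=cv2.fitLine(q[:,:2].astype(np.float32),cv2.DIST_HUBER,0,.001,.001).ravel();return np.degrees(np.arctan(-k[1]/k[0])),(-k[0]*k[3]+k[1]*k[2])
for n,A in(('red',R),('blue',L),('yel',Y)):
    e=[ln(a)[0] for a in A if len(a)>5];q=np.vstack(A);r=np.hypot(q[:,0],q[:,1]);print(n,len(q),np.mean(e),np.std(e),'all',ln(q))
    if n=='red':
        f=r<.235;print('arm',ln(q[f]),f.sum())
        for lo in np.arange(.03,.27,.03):
            k=(r>lo)&(r<lo+.03)
            if k.sum()>5: print(lo,k.sum(),'polar',np.degrees(np.median(np.arctan2(q[k,1],-q[k,0]))),np.median(q[k,2]))
    if n!='red':
        for lo in np.arange(.06,.24,.04):
            k=(r>lo)&(r<lo+.04)&(q[:,2]<-.05)
            if k.sum()>5: print(lo,k.sum(),'polar-6mm',np.degrees(np.median(np.arctan2(q[k,1],-q[k,0])-np.arcsin(.006/r[k]))))
o=env.observe();print(o['time_s'],o['ft_force'])
E
```

```text
red 2017 50.833466 0.3261443 all (np.float32(50.606495), np.float32(-0.0011586323))
arm (np.float32(49.585598), np.float32(-0.0032923147)) 1182
0.03 75 polar 54.01100863144342 -0.16946950868140942
0.06 90 polar 52.370293360676186 -0.16965198420341532
0.09 48 polar 51.32620195066288 -0.1693694993917781
0.12 62 polar 51.182210685553635 -0.1694684874635213
0.15 163 polar 50.80441756653604 -0.1698480745556025
0.18 397 polar 50.538329360134675 -0.16967862495699274
0.21 372 polar 50.45438710963378 -0.16959810159149794
0.24 790 polar 51.36289229082198 -0.17254105876751655
blue 38558 50.592136 0.04600403 all (np.float32(50.602104), np.float32(-0.004731931))
0.06 1534 polar-6mm 50.19258823267845
0.1 2270 polar-6mm 50.20096661810755
0.14 3540 polar-6mm 50.24045783277793
0.18000000000000002 2811 polar-6mm 50.316963293486836
0.22000000000000003 237 polar-6mm 50.07856964896217
yel 217 50.16452 0.60084873 all (np.float32(50.356026), np.float32(-0.0026797429))
0.06 46 polar-6mm 48.2184413454168
0.1 58 polar-6mm 48.9304605689989
0.14 54 polar-6mm 49.09143413247998
0.18000000000000002 35 polar-6mm 49.395867042950634
13.9 [-4.4257 -0.8464  3.011 ]
```

The lid measures 50.2–50.6° and the pointer about 50.3° ± 0.5°. The lid is at the mark and the grip is steady with low force, so I'm handing in.

```bash
python3 -c "
from rig import env
print(env.close_job())"
```

```text
the job is handed in; nothing more can be done
None
```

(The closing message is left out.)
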